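# Check an angled hole with a collared depth gauge and show its tip to the reader

## Task

Pick the orange-handled depth gauge off its wooden rest, push its rod down the slanting guide tube of the drilling jig until the brass collar stops squarely on the mouth, then draw it fully out. Bring it to the white optical reader and finish while still holding it: rod level and still, its tip over the middle of the glass window and about 4 cm above the glass, for its mark to be read. Do not touch the reader with the gauge, and leave the other things on the bench where they are.

Things in the scene. Friction and masses are not known exactly. Their poses are not given: they have to be found in the camera images.
- gauge_grip (a point): centre of the gauge's orange handle, a square bar 16 x 16 mm, 90 long. The gauge's -x axis points along the rod to the tip; z is up while it lies on its rest. From here along -x: handle to 45, brass collar (26 across) 45 to 53, steel rod (10 across) 53 to 113, all on one straight line; along +x the handle ends at 45. Starts level, 55 mm above the bench
- gauge_tip (a point): tip of the gauge rod, on its centre line, 113 mm from gauge_grip along the gauge's -x; same axes as gauge_grip; the end is slightly tapered, to 6 mm across
- gauge_collar (a point): centre of the collar's front face (the face towards the tip), 53 mm from gauge_grip along -x; the rod proper is 60 long from here to the tip
- guide_mouth (a point): centre of the mouth of the fixed steel guide tube on the jig, 80 mm above the bench. z points out of the bore, 30 degrees above level and away from the robot's side; y is level. Bore 12.5 mm across, 74 deep; its brass bell mouth widens over the last 8 to 20 inside, 33 outside. The collar (26) cannot enter: its front face stops on the rim, at this point
- reader_window (a point): centre of the round green glass window (44 mm across) on top of the reader; z up; this point is 35 mm above the bench
- gauge: the depth gauge, one rigid piece of about 120 g, loose; origin and axes as gauge_grip
- guide: the guide tube, fixed to the jig; origin and axes as guide_mouth
- reader: white optical reader, a fixed box 110 x 90 mm, 35 high; origin under its centre on the bench
- rest: dark wood rest of the gauge, fixed; origin on the bench right below where gauge_grip starts, same axes as the gauge then. Base 10 mm high, 60 wide. Two posts 44 wide with open notches carry the gauge, at x 35 to 45 and x -90 to -80, up to 60 mm high: the gauge lifts straight up, and its handle is free on both sides between the posts
- jig: grey angled-drilling jig with a clamped wood blank and red clamp handle, fixed; origin on the bench right below guide_mouth. Reaches 150 mm from there along its -x (robot's side) and 20 along +x, 110 wide, at most 95 high
- offcut: pale wood offcut 50 x 35 x 22, loose bystander, origin at its underside
- puck: black rubber disc, 40 across, 22 high, loose bystander, origin at its underside
- awl: wood-handled screwdriver lying down, loose bystander
- mallet: hammer lying down, loose bystander
- gluejar: glue jar, 60 across, 90 high, loose bystander, origin at its underside
- pawn: turned wooden toy figure, 44 across, 74 high, loose bystander, origin at its underside
- board: pale board 90 x 130 x 20, loose bystander, origin at its underside
Mind the look-alikes: they are no part of the job. Leave any red look-alike of the gauge alone.

How it is judged:
On the way, in this order (a step that is already met when the one before it is completed fails the run):
1. the gauge rod is down the guide tube with its collar stopped on the mouth (distance between gauge_collar and guide_mouth below 0.0035 m and angle between the x axis of gauge_tip and the z axis of guide_mouth, either way round below 0.12 rad and z of gauge_tip in the frame of guide_mouth below -0.055 m), for 0.1 s.
2. the gauge is drawn fully out of the tube, in the gripper (z of gauge_tip in the frame of guide_mouth above 0.008 m and contact force between the fingers and gauge above 1 N), for 0.1 s.
At the end, for the whole second after the job is handed in: The gripper holds the gauge still, rod level within 0.1 rad (about 6 degrees), its tip within 18 mm of the window's centre seen from above and 20 to 60 mm above the glass; the gauge touches nothing but the gripper (horizontal distance between gauge_tip and reader_window below 0.018 m and z of gauge_tip in the frame of reader_window between 0.02 and 0.06 m and angle between gauge_tip's own x axis and vertical between 1.4708 and 1.6708 rad and contact force between the fingers and gauge above 1 N and linear speed of gauge below 0.02 m/s and angular speed of gauge below 0.2 rad/s and contact force between gauge and reader below 0.1 N and contact force between gauge and rest below 0.1 N and contact force between gauge and jig below 0.1 N and contact force between gauge and guide below 0.1 N and contact force between gauge and offcut below 0.1 N and contact force between gauge and puck below 0.1 N and contact force between gauge and awl below 0.1 N and contact force between gauge and mallet below 0.1 N and contact force between gauge and gluejar below 0.1 N and contact force between gauge and pawn below 0.1 N and contact force between gauge and board below 0.1 N); the arm keeps its last pose, push and grip.
It fails at once if the gauge touches the reader (contact force between gauge and reader above 0.5 N).
It fails at once if a bystander is moved by more than 30 mm (distance of any of offcut, puck, awl, mallet, gluejar, pawn, board from where it was at the start of the episode above 0.03 m).
It also fails if it takes over 54 s, if anything falls off the work surface, if the arm or the gripper's body presses on something with over 40 N, if the wrist force passes 120 N, or if a joint passes its speed limit or range.

## Robot

A 6-joint arm with a two-finger parallel gripper is mounted at the origin on the work surface. World frame = base frame: x ahead of the robot, y to its left, z up, the work surface at z = 0. Lengths are in m, angles in rad, forces in N, time in s.
With the tool pointing down it reaches from about 0.375 to 0.9 m from the base axis. Payload 3.1 kg.
Tool frame: the origin (TCP) lies at the very end of the fingers, on their centre line; the grasp point (between the pads) lies 19 mm behind it; z points along the fingers, y is the line along which they close (so a half turn about z gives the same grasp; the last joint's range is limited). The gripper opens to 87 mm and grips with 3 to 60 N. Pads are 19 mm wide; open, the fingers measure 117 mm over their backs; the gripper's body (75 mm by 190 mm) begins 51 mm behind the grasp point.
Start: joints at [-1.504, 0.527, 1.433, -0, 1.181, -0.178], TCP at [0.152, -0.606, 0.186] pointing down, gripper open.
Joint ranges: [-3.08, 3.08], [-0.75, 2.2], [0.22, 2.44], [-1.43, 4.57], [0, 2.65], [-2.85, 2.85]. Speed limits (rad/s): [2.79, 2.79, 3.14, 3.14, 3.14, 3.14].

## Interface

Orientations are given as a unit quaternion [x, y, z, w].
In Python, from rig import robot gives the robot as it stands. The module is installed in compiled form; this text tells all that it offers.
- The arm moves only by the tool servo_tool, never from a script. Its argument "rows" is one flat list of numbers, 5 for each row, row after row: the closure, from -1 (fully open) to 1 (shut), so that 0 is half open, then the shift along the tool's x, y, z in m, then the turn about the tool's z in degrees. A call has 1 to 5 rows; each row shifts and turns the commanded pose from where the row before left it, along the tool's axes as they then stand; what a row does not reach is not made up. A row lasts 1/12 s, in which the tool goes at most 41.7 mm and 7.16 degrees, less where a joint would pass 70% of its speed; a pose out of reach is approached as far as the arm can. A call with a gripper value outside its range is refused whole. The fingers move at their own pace and stop on an object; "newtons" is the grip in N (left out, the last holds). Time passes only in rows, so rows that do not move let the fingers close. It gives the time, the measured TCP pose, the force, the opening and the grip force at its end, in the units of the state.
- robot.get_obs(): the state, without advancing time (a new reading comes with each control period).
- robot.camera(name): name is "side" or "top"; returns a dict with "pixels" (480x640x3 uint8, red, green, blue), "intrinsics" (3x3 intrinsics, pixels), "rvec" (rotation vector, rad) and "tvec" (3), from world to camera coordinates, as OpenCV has them. Camera axes: x right, y down, z forward; pixel columns grow to the right and rows downward; lengths in m; the calibration is good to about 2 mm. A picture is of the moment at which its call begins. There is no depth.
- robot.hand_in(): hands the job in; it is judged then, once.
Trained networks look in a picture, given as the dict that the camera call returned (one of the last four; its "shot" number tells which), for a name from the list of things; names that differ only in an ending like _2 or _b are one class to them, and where a whole thing is asked for, a point or a joint stands for the part that bears it (a point fixed in the world has none). Each returns a list of dicts, best first, with "score" (0 to 1); they miss things now and then, are a little off and sometimes report something else, mostly with a low value. They report only what shows in the picture. A call takes as long as a camera call. They do not tell look-alikes from the thing itself.
- robot.spot_in(picture, query): "at" ([x, y, z] in m, in world coordinates, good to about 4 mm: the middle of the surface that is visible of it).
- robot.outline_of(picture, query): "region" (480x640 bool, what is visible of it).
- robot.place_of(picture, query): "at" ([x, y, z] in m, in world coordinates, good to about 4 mm: a listed point, or the origin of a listed thing).
The state is a dict: "time": time; "q": joint angles; "joint_velocities": joint speeds; "joint_torque": joint torques, N m; "position": TCP position; "tool_rot": TCP orientation; "ft_force": force on the tool from outside, world axes, zero at the start; "moment": the same for the moment, N m; "grip_width": finger opening in m; "grip_force": force on a finger pad.
Only numpy, scipy, OpenCV 4.12 (cv2) and the standard library are available. Lean on these libraries where they do the work, as an engineer would, in place of code of your own. Each camera call takes 0.05 s, during which the arm holds its last target. There are 200 camera calls.

## Working session

There is one attempt and no reset: what is moved stays moved. The work goes in short steps, Python scripts to look and compute and a tool call to move; the robot and the scene stay as the last step left them, time stands still between calls to the robot, and variables do not carry over. Pictures are saved under pics/ and viewed, at most 10 in all, crops included, and the job is handed in when it is done.

Besides the shell and the picture viewer there is one more tool, called after ">>>" by a JSON object that holds its "name" and its "arguments". servo_tool: Moves the arm, as the interface text tells. Its arguments: {"type":"object","properties":{"rows":{"type":"array","items":{"type":"number"}},"newtons":{"type":"number"}},"required":["rows"]}

```bash
mkdir -p pics
cat > h.py <<'E'
import numpy as np, cv2
from scipy.spatial.transform import Rotation as R
from rig import robot
def proj(c,P):
    return cv2.projectPoints(np.array(P,float).reshape(-1,3),np.array(c["rvec"],float),np.array(c["tvec"],float),np.array(c["intrinsics"],float),None)[0].reshape(-1,2)
def ray(c,uv):
    Rm=cv2.Rodrigues(np.array(c["rvec"],float))[0]; o=-Rm.T@np.array(c["tvec"],float).ravel()
    d=Rm.T@np.linalg.inv(np.array(c["intrinsics"]))@np.array([uv[0],uv[1],1.]); return o,d
def onz(c,uv,z):
    o,d=ray(c,uv); return o+d*(z-o[2])/d[2]
def save(c,n,crop=None,s=1):
    im=c["pixels"][:,:,::-1]
    if crop: im=im[crop[1]:crop[3],crop[0]:crop[2]]
    cv2.imwrite("pics/"+n,cv2.resize(np.ascontiguousarray(im),None,fx=s,fy=s,interpolation=cv2.INTER_CUBIC))
E
python3 - <<'E'
from h import *
np.set_printoptions(precision=4,suppress=True)
o=robot.get_obs();print({k:np.round(v,3) for k,v in o.items()})
for n in("top","side"):
    c=robot.camera(n);save(c,n+"0.png")
    Rm=cv2.Rodrigues(np.array(c["rvec"],float))[0];print(n,"cam at",-Rm.T@np.array(c["tvec"],float).ravel())
    for q in("gauge_grip","gauge_tip","gauge_collar","guide_mouth","reader_window","rest","jig","reader","offcut","puck","awl","mallet","gluejar","pawn","board"):
        print(q,[(round(d["score"],2),np.round(d["at"],3).tolist(),proj(c,d["at"])[0].round().tolist()) for d in robot.place_of(c,q)[:3]])
E
```

```text
{'time': np.float64(0.0), 'q': array([-1.505,  0.528,  1.434, -0.   ,  1.181, -0.179]), 'joint_velocities': array([-0.   ,  0.001,  0.   ,  0.001,  0.002,  0.001]), 'joint_torque': array([  0.002, -44.004, -17.659,   0.063,   0.058,  -0.   ]), 'position': array([ 0.151, -0.606,  0.185]), 'tool_rot': array([ 0.993,  0.122,  0.   , -0.001]), 'ft_force': array([-0.686, -0.713, -0.272]), 'moment': array([-0.022,  0.031, -0.017]), 'grip_force': np.float64(0.0), 'grip_width': np.float64(0.087)}
top cam at [0.4443 0.0082 1.1585]
gauge_grip [(0.98, [0.263, 0.181, 0.013], [252.0, 350.0]), (0.79, [0.512, 0.262, 0.059], [214.0, 243.0]), (0.77, [0.801, 0.006, 0.009], [325.0, 127.0])]
gauge_tip [(0.77, [0.886, -0.072, 0.02], [358.0, 91.0]), (0.76, [0.412, 0.298, 0.054], [199.0, 287.0]), (0.56, [0.371, 0.221, 0.016], [235.0, 304.0])]
gauge_collar [(0.79, [0.311, 0.197, 0.013], [245.0, 329.0]), (0.73, [0.841, -0.032, 0.014], [341.0, 110.0])]
guide_mouth [(0.69, [0.561, -0.023, 0.076], [339.0, 221.0])]
reader_window [(0.74, [0.46, -0.222, 0.035], [424.0, 266.0])]
rest [(0.7, [0.514, 0.266, -0.002], 
[... 507 characters left out ...]
51, 0.111, -0.002], [283.0, 148.0]), (0.17, [0.657, 0.127, -0.001], [276.0, 185.0])]
board [(0.8, [0.761, 0.264, -0.001], [220.0, 144.0])]
side cam at [-0.1954 -0.6572  1.2428]
gauge_grip [(0.54, [0.805, 0.0, 0.011], [370.0, 199.0])]
gauge_tip []
gauge_collar [(0.86, [0.845, -0.034, 0.01], [389.0, 197.0])]
guide_mouth []
reader_window []
rest []
jig [(0.16, [0.759, -0.26, 0.001], [440.0, 259.0])]
reader []
offcut []
puck [(0.48, [0.645, -0.108, -0.004], [366.0, 256.0])]
awl []
mallet [(0.84, [0.477, 0.519, 0.003], [159.0, 179.0])]
gluejar [(0.59, [0.759, -0.263, 0.0], [441.0, 260.0])]
pawn [(0.66, [0.75, 0.109, -0.001], [328.0, 195.0])]
board [(0.23, [0.645, -0.108, -0.002], [366.0, 256.0])]
```

View pics/top0.png

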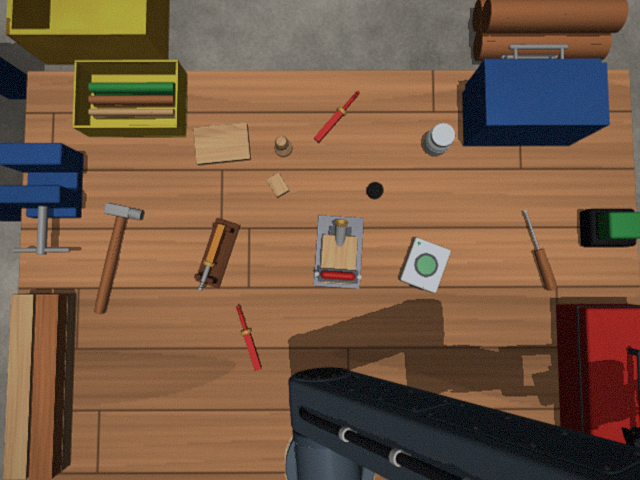

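View pics/side0.png

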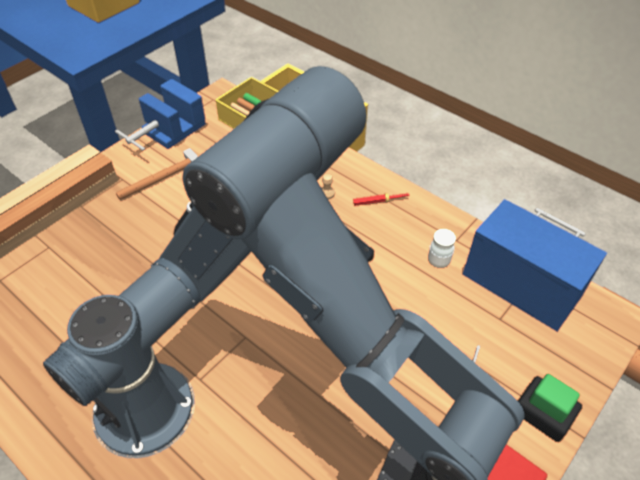

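The top view shows three gauge look-alikes:
- Red at pixel (250,340), lying on the bench.
- Red at (338,115), also on the bench.
- Orange-handled at (214,243), on the dark wood rest.

The awl at (540,255) could also be mistaken for it. I choose (214,243). The jig mouth is at (340,222) and the reader window at (426,265). The arm blocks most of the side view. Next I check the choice in a close crop and measure the yaws.

Run:
```python
from h import *
np.set_printoptions(precision=4,suppress=True)
c=robot.camera("top")
a=c["pixels"]
t=np.ascontiguousarray(np.hstack([a[205:305,180:255],a[205:305,305:375],a[225:305,395:460][:, :].repeat(1,0) if False else a[215:315,390:455]])[:,:,::-1])
cv2.imwrite("pics/crop.png",cv2.resize(t,None,fx=3.7,fy=3.7,interpolation=cv2.INTER_CUBIC))
G={}
for k in range(4):
    if k: c=robot.camera("top")
    for q,near in(("gauge_grip",(.51,.26)),("gauge_tip",(.41,.3)),("gauge_collar",(.46,.28)),("guide_mouth",(.56,-.02)),("reader_window",(.46,-.22)),("rest",(.51,.26)),("jig",(.56,-.02))):
        for d in robot.place_of(c,q):
            if np.hypot(*(np.array(d["at"])[:2]-near))<.03: G.setdefault(q,[]).append(d["at"]);break
for q,v in G.items(): print(q,len(v),np.mean(v,0),np.std(v,0))
for q in("gauge","rest","jig","guide","reader"):
    for d in robot.outline_of(c,q)[:4]:
        m=d["region"].astype(np.uint8); 
        if m.sum()<20: continue
        p=np.argwhere(m)[:,::-1].astype(np.float32); r=cv2.minAreaRect(p)
        b=cv2.boxPoints(r); z={"gauge":.055,"rest":.01,"jig":.01,"guide":.06,"reader":.035}[q]
        w=np.array([onz(c,u,z)[:2] for u in b]); e=[w[1]-w[0],w[2]-w[1]]
        print(q,round(d["score"],2),m.sum(),np.array(r[0]),"ctr",w.mean(0),"edges",[(round(np.linalg.norm(x),3),round(np.degrees(np.arctan2(x[1],x[0])),1)) for x in e])
```

```text
gauge_grip 4 [0.5131 0.2624 0.057 ] [0.0008 0.001  0.0018]
gauge_tip 4 [0.4105 0.2963 0.0561] [0.0019 0.0016 0.0023]
gauge_collar 4 [0.4644 0.281  0.0568] [0.0012 0.0011 0.0009]
guide_mouth 4 [ 0.5595 -0.0244  0.0781] [0.0015 0.0005 0.0014]
reader_window 3 [ 0.4585 -0.2248  0.034 ] [0.0015 0.0007 0.001 ]
rest 4 [0.515  0.2621 0.0003] [0.0012 0.0012 0.0018]
jig 4 [ 0.5599 -0.0273 -0.002 ] [0.001  0.0007 0.0009]
gauge 0.93 375 [336.675 116.201] ctr [ 0.8114 -0.0207] edges [(np.float64(0.15), np.float64(-42.2)), (np.float64(0.022), np.float64(-133.6))]
gauge 0.92 461 [248.1981 337.9434] ctr [0.2973 0.183 ] edges [(np.float64(0.022), np.float64(-74.3)), (np.float64(0.148), np.float64(-163.5))]
gauge 0.9 435 [210.864  257.1352] ctr [0.4812 0.2703] edges [(np.float64(0.154), np.float64(-19.6)), (np.float64(0.022), np.float64(-110.5))]
rest 0.93 1412 [217.0085 252.6431] ctr [0.4935 0.2664] edges [(np.float64(0.163), np.float64(-19.0)), (np.float64(0.07), np.float64(-110.0))]
jig 0.73 3313 [338.6937 251.9159] ctr [ 0.4945 -0.025 ] edges [(np.float64(0.174), np.float64(-3.2)), (np.float64(0.114), np.float64(-93.3))]
guide 0.69 263 [341. 232.] ctr [ 0.5377 -0.0291] edges [(np.float64(0.028), np.float64(-90.2)), (np.float64(0.06), np.float64(179.7))]
reader 0.86 1978 [424.3378 265.4402] ctr [ 0.4609 -0.2245] edges [(np.float64(0.116), np.float64(-21.0)), (np.float64(0.097), np.float64(-110.5))]
reader 0.74 267 [341. 233.] ctr [ 0.5375 -0.0299] edges [(np.float64(0.028), np.float64(-90.2)), (np.float64(0.061), np.float64(179.7))]
```

View pics/crop.png

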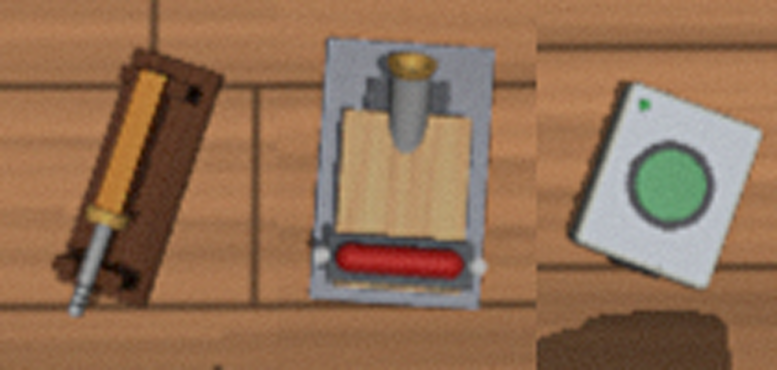

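The crop confirms the choice: the left part shows the orange handle, brass collar and steel rod on the dark rest, with the rod toward the robot. The gauge yaw is about -19°, the jig yaw about -3°, and the bell mouth points away from the robot. Now I turn the tool and travel over in an arc.

>>> {"name": "servo_tool", "arguments": {"rows": [-1,0,0,-0.01,6.64,-1,0,0,-0.01,6.64,-1,0,0,-0.01,6.64,-1,0,0,-0.01,6.64,-1,0,0,-0.01,6.64]}}

```text
time: 3.87
position: [0.1515, -0.6063, 0.2366]
tool_rot: [0.986, -0.169, -0.0, -0.0]
ft_force: [0.5, 0.4, -0.4]
grip_width: 0.0874
grip_force: 0.0
```

>>> {"name": "servo_tool", "arguments": {"rows": [-1,0.016,-0.025,0,0,-1,0.016,-0.025,0,0,-1,0.016,-0.025,0,0,-1,0.016,-0.025,0,0,-1,0.016,-0.025,0,0]}}

```text
time: 4.28
position: [0.2689, -0.5137, 0.2362]
tool_rot: [0.986, -0.167, 0.0, 0.0]
ft_force: [-0.2, -0.5, -0.5]
grip_width: 0.0875
grip_force: 0.0
```

>>> {"name": "servo_tool", "arguments": {"rows": [-1,0.016,-0.025,0,0,-1,0.016,-0.025,0,0,-1,0.016,-0.025,0,0,-1,0.016,-0.025,0,0,-1,0.016,-0.025,0,0]}}

```text
time: 4.7
position: [0.3858, -0.4217, 0.2363]
tool_rot: [0.986, -0.167, 0.0, 0.0]
ft_force: [0.0, -0.9, -0.9]
grip_width: 0.0868
grip_force: 0.0
```

>>> {"name": "servo_tool", "arguments": {"rows": [-1,0.016,-0.025,0,0,-1,0.016,-0.025,0,0,-1,0.016,-0.025,0,0,-1,0.016,-0.025,0,0,-1,0.016,-0.025,0,0]}}

```text
time: 5.12
position: [0.5024, -0.3299, 0.2363]
tool_rot: [0.986, -0.167, 0.0, 0.0]
ft_force: [0.0, -0.7, 0.0]
grip_width: 0.0872
grip_force: 0.0
```

>>> {"name": "servo_tool", "arguments": {"rows": [-1,-0.004,-0.033,0,0,-1,-0.004,-0.033,0,0,-1,-0.004,-0.033,0,0,-1,-0.004,-0.033,0,0,-1,-0.004,-0.033,0,0]}}

```text
time: 5.53
position: [0.5368, -0.167, 0.2362]
tool_rot: [0.986, -0.167, 0.0, -0.0]
ft_force: [0.7, -0.2, 0.7]
grip_width: 0.087
grip_force: 0.0
```

>>> {"name": "servo_tool", "arguments": {"rows": [-1,-0.004,-0.033,0,0,-1,-0.004,-0.033,0,0,-1,-0.004,-0.033,0,0,-1,-0.004,-0.033,0,0,-1,-0.004,-0.033,0,0]}}

```text
time: 5.95
position: [0.5721, -0.0045, 0.2363]
tool_rot: [0.986, -0.167, 0.0, -0.0]
ft_force: [0.2, -0.1, -0.1]
grip_width: 0.0868
grip_force: 0.0
```

>>> {"name": "servo_tool", "arguments": {"rows": [-1,-0.015,-0.023,0,0,-1,-0.015,-0.023,0,0,-1,-0.015,-0.023,0,0,-1,-0.015,-0.023,0,0,-1,-0.015,-0.023,0,0]}}

```text
time: 6.37
position: [0.5384, 0.1284, 0.2362]
tool_rot: [0.986, -0.167, 0.0, -0.0]
ft_force: [-0.4, 0.8, 0.4]
grip_width: 0.0869
grip_force: 0.0
```

```bash
cat >> h.py <<'E'
np.set_printoptions(precision=4,suppress=True)
def st():
    o=robot.get_obs(); r=R.from_quat(o["tool_rot"]); M=r.as_matrix()
    print("t",round(float(o["time"]),2),"pos",np.array(o["position"]),"yaw",np.degrees(np.arctan2(M[1,0],M[0,0])).round(2),"zdir",M[:,2].round(3),"F",np.array(o["ft_force"]).round(1),"w",round(float(o["grip_width"]),4),"gf",round(float(o["grip_force"]),1),"q",np.array(o["q"]).round(2))
    return np.array(o["position"]),M
def togo(t): # tool-frame shift from measured TCP to world target
    p,M=st(); print("shift",M.T@(np.array(t)-p))
E
python3 - <<'E'
from h import *
togo([0.506,0.265,0.036])
G={}
for n in("side","top"):
  for k in range(2):
    c=robot.camera(n)
    for q,near in(("gauge_grip",(.51,.26)),("gauge_tip",(.41,.3)),("guide_mouth",(.56,-.02)),("reader_window",(.46,-.22)),("rest",(.51,.26))):
        for d in robot.place_of(c,q):
            if np.hypot(*(np.array(d["at"])[:2]-near))<.03: G.setdefault(n+q,[]).append(d["at"]);break
for q,v in G.items(): print(q,len(v),np.mean(v,0))
E
```

```text
t 6.37 pos [0.5384 0.1284 0.2362] yaw -19.17 zdir [ 0.  0. -1.] F [-0.4  0.8  0.4] w 0.0869 gf 0.0 q [0.03 0.37 1.55 0.   1.21 1.94]
shift [-0.0755 -0.1183  0.2002]
sidegauge_grip 2 [0.5144 0.2604 0.0537]
sidegauge_tip 2 [0.4052 0.2959 0.0565]
sideguide_mouth 2 [ 0.5597 -0.0256  0.0808]
sidereader_window 2 [ 0.4618 -0.2243  0.0364]
siderest 2 [0.5131 0.2618 0.0014]
topgauge_grip 2 [0.5127 0.264  0.0581]
topgauge_tip 2 [0.4111 0.2954 0.0555]
topguide_mouth 2 [ 0.5601 -0.0234  0.0791]
topreader_window 2 [ 0.4589 -0.2263  0.0324]
toprest 2 [0.5144 0.2602 0.0004]
```

>>> {"name": "servo_tool", "arguments": {"rows": [-1,-0.0151,-0.0236,0.01,0,-1,-0.0151,-0.0236,0.01,0,-1,-0.0151,-0.0236,0.01,0,-1,-0.0151,-0.0236,0.01,0,-1,-0.0151,-0.0236,0.01,0]}}

```text
time: 7.98
position: [0.506, 0.2645, 0.1858]
tool_rot: [0.986, -0.167, 0.0, -0.0]
ft_force: [1.4, -0.5, -0.0]
grip_width: 0.0871
grip_force: 0.0
```

>>> {"name": "servo_tool", "arguments": {"rows": [-1,0,0,0.03,0,-1,0,0,0.03,0,-1,0,0,0.03,0,-1,0,0,0.03,0,-1,0,0,0.03,0]}}

```text
time: 8.4
position: [0.5065, 0.2637, 0.035]
tool_rot: [0.986, -0.166, 0.0, -0.0]
ft_force: [-0.3, -0.0, 0.1]
grip_width: 0.0867
grip_force: 0.0
```

>>> {"name": "servo_tool", "arguments": {"rows": [1,0,0,0,0,1,0,0,0,0,1,0,0,0,0,1,0,0,0,0,1,0,0,0,0], "newtons": 20}}

```text
time: 8.82
position: [0.508, 0.2639, 0.0383]
tool_rot: [0.986, -0.167, 0.002, -0.001]
ft_force: [0.0, 0.3, 0.1]
grip_width: 0.0613
grip_force: 0.0
```

>>> {"name": "servo_tool", "arguments": {"rows": [1,0,0,0,0,1,0,0,0,0,1,0,0,0,0,1,0,0,0,0,1,0,0,0,0]}}

```text
time: 9.23
position: [0.5064, 0.2634, 0.0363]
tool_rot: [0.986, -0.167, 0.0, -0.0]
ft_force: [0.2, 0.8, -0.3]
grip_width: 0.0283
grip_force: 0.0
```

>>> {"name": "servo_tool", "arguments": {"rows": [1,0,0,0,0,1,0,0,0,0,1,0,0,0,0,1,0,0,0,0,1,0,0,0,0]}}

```text
time: 9.65
position: [0.5063, 0.2634, 0.0361]
tool_rot: [0.986, -0.167, -0.0, 0.0]
ft_force: [0.2, 0.2, -0.6]
grip_width: 0.0017
grip_force: 0.0
```

>>> {"name": "servo_tool", "arguments": {"rows": [1,0,0,-0.006,0,1,0,0,-0.01,0,1,0,0,-0.02,0,1,0,0,-0.025,0,1,0,0,-0.025,0]}}

```text
time: 10.07
position: [0.506, 0.2633, 0.1236]
tool_rot: [0.986, -0.167, -0.0, 0.0]
ft_force: [0.7, 0.2, -0.4]
grip_width: 0.0004
grip_force: 0.0
```

```bash
cat >> h.py <<'E'
def gauge(near=.2):
    p,M=st()
    for n in("side","top"):
        c=robot.camera(n); r={}
        for q in("gauge_grip","gauge_tip","gauge_collar"):
            for d in robot.place_of(c,q):
                if np.linalg.norm(np.array(d["at"])-p)<near and d["at"][2]>.04: r[q]=np.array(d["at"]);break
        print(n,r)
        if "gauge_grip" in r and "gauge_tip" in r:
            v=r["gauge_grip"]-r["gauge_tip"]; print("  len",np.linalg.norm(v).round(3),"yaw",np.degrees(np.arctan2(v[1],v[0])).round(1),"pitch",np.degrees(np.arcsin(v[2]/np.linalg.norm(v))).round(1))
    return c
E
python3 - <<'E'
from h import *
gauge(); c=robot.camera("side"); save(c,"lift.png",(180,120,440,320),3)
E
```

```text
t 10.07 pos [0.506  0.2633 0.1236] yaw -19.17 zdir [-0.001 -0.    -1.   ] F [ 0.7  0.2 -0.4] w 0.0004 gf 0.0 q [0.28 0.54 1.63 0.   0.97 2.19]
side {'gauge_grip': array([0.512 , 0.2605, 0.054 ]), 'gauge_tip': array([0.4032, 0.296 , 0.0553]), 'gauge_collar': array([0.4656, 0.2761, 0.0549])}
  len 0.114 yaw -18.1 pitch -0.7
top {'gauge_grip': array([0.5121, 0.2634, 0.0581]), 'gauge_tip': array([0.4096, 0.295 , 0.0587]), 'gauge_collar': array([0.464 , 0.2806, 0.0546])}
  len 0.107 yaw -17.1 pitch -0.3
```

View pics/lift.png

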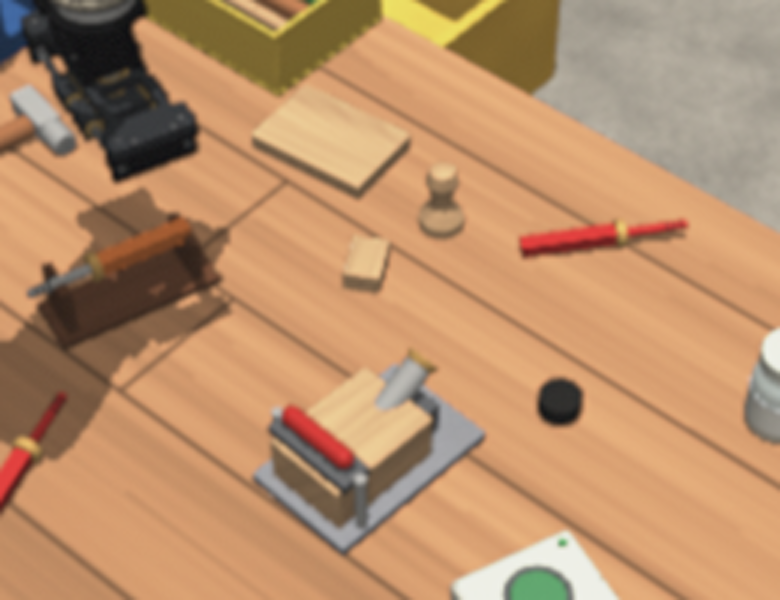

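Run:
```python
from h import *
p,M=st()
im=[]
for n in("side","top"):
    c=robot.camera(n); g=[[.5135,.262,.055]]
    pts=np.r_[proj(c,[p]),proj(c,[p+[0,0,.1]]),proj(c,g),proj(c,[[.41,.296,.055]]),proj(c,[[.514,.262,0]])]; print(n,pts)
    x0,y0=(140,110) if n=="side" else (160,190)
    a=cv2.resize(np.ascontiguousarray(c["pixels"][y0:y0+130,x0:x0+130,::-1]),None,fx=3,fy=3)
    for i,u in enumerate(pts): cv2.drawMarker(a,tuple(int(v) for v in (u-[x0,y0])*3),[(0,0,255),(0,255,255),(255,0,0),(0,255,0),(255,0,255)][i],0,12,1)
    im.append(a)
cv2.imwrite("pics/chk.png",np.hstack(im))
```

```text
t 10.52 pos [0.5054 0.2631 0.121 ] yaw -19.18 zdir [-0.002 -0.001 -1.   ] F [-0.1  0.2  0.4] w 0.0005 gf 0.0 q [0.28 0.54 1.63 0.   0.97 2.19]
side [[222.5861 185.7662]
 [217.8696 156.9822]
 [227.9189 201.842 ]
 [190.4931 217.4546]
 [230.2477 215.5638]]
top [[207.1754 244.8046]
 [194.6746 241.8367]
 [214.7119 242.9639]
 [199.2336 288.1269]
 [219.9237 244.1659]]
```

View pics/chk.png

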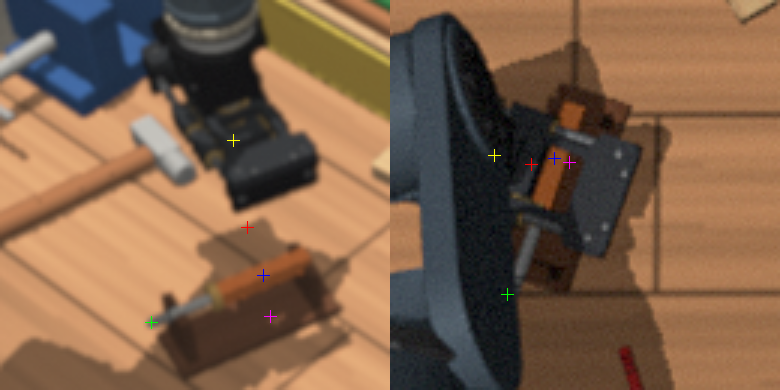

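The side crop shows no fingers at the projected TCP (red cross, 247,227). The gripper looks spread although it reads 0.4 mm. I'll compare it shut and commanded open in one montage.

Run:
```python
from h import *
np.savez("a.npz",s=robot.camera("side")["pixels"],t=robot.camera("top")["pixels"])
```

>>> {"name": "servo_tool", "arguments": {"rows": [-1,0,0,-0.01,0,-1,0,0,-0.01,0,-1,0,0,0,0,-1,0,0,0,0,-1,0,0,0,0]}}

```text
time: 11.13
position: [0.5065, 0.2634, 0.1426]
tool_rot: [0.986, -0.167, 0.0, -0.0]
ft_force: [0.1, -0.1, -1.1]
grip_width: 0.0262
grip_force: 0.0
```

>>> {"name": "servo_tool", "arguments": {"rows": [-1,0,0,0,0,-1,0,0,0,0,-1,0,0,0,0,-1,0,0,0,0,-1,0,0,0,0]}}

```text
time: 11.55
position: [0.5062, 0.2633, 0.142]
tool_rot: [0.986, -0.167, -0.0, 0.0]
ft_force: [0.2, 0.0, 0.2]
grip_width: 0.0591
grip_force: 0.0
```

Run:
```python
from h import *
p,M=st()
a=np.load("a.npz"); rows=[]
for n in("side","top"):
    c=robot.camera(n); x0,y0=(160,110) if n=="side" else (165,195)
    print(n,proj(c,[p,p+M[:,1]*.0435,p-M[:,1]*.0435]))
    rows.append(np.hstack([cv2.resize(np.ascontiguousarray(i[y0:y0+75,x0:x0+100,::-1]),None,fx=4,fy=4,interpolation=cv2.INTER_CUBIC) for i in (a[n[0]],c["pixels"])]))
cv2.imwrite("pics/cmp.png",cv2.convertScaleAbs(np.vstack(rows),alpha=1.6,beta=15))
```

```text
t 11.55 pos [0.5062 0.2633 0.142 ] yaw -19.17 zdir [-0. -0. -1.] F [0.2 0.  0.2] w 0.0591 gf 0.0 q [ 0.28  0.51  1.62 -0.    1.02  2.19]
side [[221.8058 179.7615]
 [228.9669 190.1348]
 [214.8655 169.7081]]
top [[204.6555 243.8426]
 [223.927  250.5136]
 [185.4218 237.1846]]
```

View pics/cmp.png

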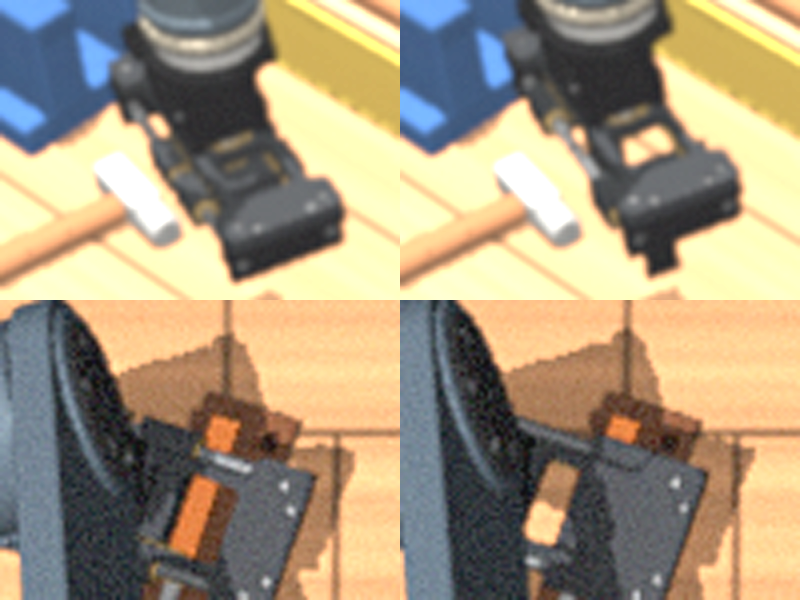

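The montage shows a finger moving inward from the body, so the opening reading is right. The fingertips, though, end about 6–8 px (20–28 mm) above the reported TCP in the side view. That suggests the fingers closed above the handle. I'll reopen, go lower while watching the force, and close again.

>>> {"name": "servo_tool", "arguments": {"rows": [-1,0,0,0.015,0,-1,0,0,0.02,0,-1,0,0,0.02,0,-1,0,0,0.02,0,-1,0,0,0.02,0]}}

```text
time: 12.07
position: [0.5065, 0.2634, 0.0464]
tool_rot: [0.986, -0.167, 0.0, -0.0]
ft_force: [0.8, 0.4, -0.1]
grip_width: 0.0867
grip_force: 0.0
```

>>> {"name": "servo_tool", "arguments": {"rows": [-1,0,0,0.012,0,-1,0,0,0.006,0,-1,0,0,0.004,0,-1,0,0,0.003,0,-1,0,0,0,0]}}

```text
time: 12.48
position: [0.5066, 0.2635, 0.0222]
tool_rot: [0.986, -0.167, 0.0, -0.0]
ft_force: [-0.1, -0.3, -0.3]
grip_width: 0.087
grip_force: 0.0
```

Run:
```python
from h import *
p,M=st(); c=robot.camera("side"); d=robot.camera("top")
print(proj(c,[p-M[:,1]*.05,p+M[:,1]*.05]),proj(d,[p-M[:,1]*.05,p+M[:,1]*.05]))
f=lambda i,x0,y0:cv2.resize(np.ascontiguousarray(i["pixels"][y0:y0+100,x0:x0+80,::-1]),None,fx=5,fy=5,interpolation=cv2.INTER_CUBIC)
cv2.imwrite("pics/low.png",cv2.convertScaleAbs(np.hstack([f(c,185,145),f(d,175,205)]),alpha=1.6,beta=15))
```

```text
t 12.48 pos [0.5066 0.2635 0.0222] yaw -19.17 zdir [ 0.  0. -1.] F [-0.1 -0.3 -0.3] w 0.087 gf 0.0 q [ 0.28  0.69  1.7  -0.    0.75  2.19]
[[219.4277 199.8749]
 [234.9317 223.1558]] [[197.4232 239.8678]
 [237.0654 253.5854]]
```

View pics/low.png

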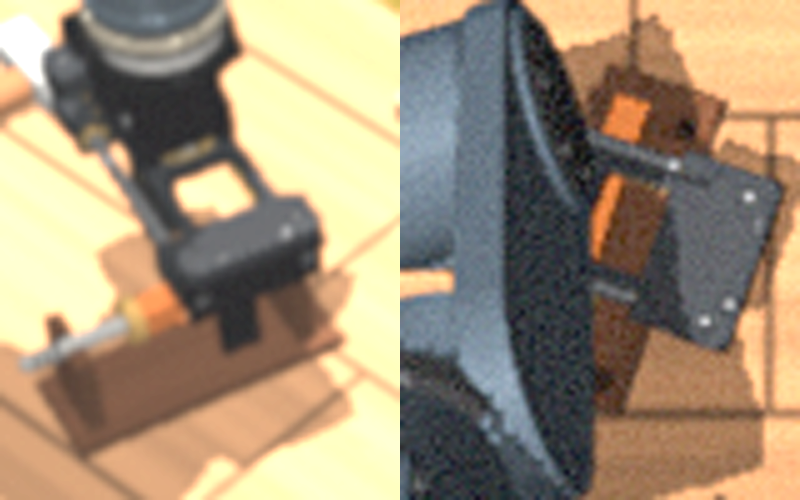

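In the side view the near finger ends at about native pixel (233,215). Its predicted end is (235,223), so the true tips sit about 25 mm above the reading. I'll go 10 mm lower and close.

>>> {"name": "servo_tool", "arguments": {"rows": [-1,0,0,0.004,0,-1,0,0,0.003,0,-1,0,0,0.003,0,1,0,0,0,0,1,0,0,0,0], "newtons": 20}}

```text
time: 13.0
position: [0.5061, 0.2633, 0.0119]
tool_rot: [0.986, -0.167, -0.0, 0.0]
ft_force: [0.5, 0.5, 0.6]
grip_width: 0.0801
grip_force: 0.0
```

>>> {"name": "servo_tool", "arguments": {"rows": [1,0,0,0,0,1,0,0,0,0,1,0,0,0,0,1,0,0,0,0,1,0,0,0,0]}}

```text
time: 13.42
position: [0.5064, 0.2634, 0.0122]
tool_rot: [0.986, -0.167, 0.0, -0.0]
ft_force: [-0.4, 0.4, -0.0]
grip_width: 0.0482
grip_force: 0.0
```

>>> {"name": "servo_tool", "arguments": {"rows": [1,0,0,0,0,1,0,0,0,0,1,0,0,0,0,1,0,0,0,0,1,0,0,0,0]}}

```text
time: 13.83
position: [0.5065, 0.2635, 0.0122]
tool_rot: [0.986, -0.167, 0.0, -0.0]
ft_force: [0.4, 0.5, -0.5]
grip_width: 0.0161
grip_force: 20.0
```

The gauge is gripped: 16.1 mm opening at 20 N. The handle centre is at reading + 43 mm. Lift, turn to the jig's yaw, and check the tilt.

>>> {"name": "servo_tool", "arguments": {"rows": [1,0,0,-0.01,0,1,0,0,-0.02,0,1,0,0,-0.03,0,1,0,0,-0.03,0,1,0,0,-0.03,0]}}

```text
time: 14.25
position: [0.5056, 0.263, 0.1336]
tool_rot: [0.986, -0.167, -0.001, 0.0]
ft_force: [-0.1, -0.1, -0.2]
grip_width: 0.0156
grip_force: 20.0
```

>>> {"name": "servo_tool", "arguments": {"rows": [1,0,0,-0.01,-5.3,1,0,0,-0.01,-5.3,1,0,0,-0.01,-5.3,1,0,0,0,0,1,0,0,0,0]}}

```text
time: 14.67
position: [0.5064, 0.2633, 0.1629]
tool_rot: [1.0, -0.03, 0.001, -0.0]
ft_force: [-0.7, 0.2, -2.1]
grip_width: 0.0159
grip_force: 20.0
```

Run:
```python
from h import *
gauge()
```

```text
t 14.67 pos [0.5064 0.2633 0.1629] yaw -3.41 zdir [ 0.001  0.    -1.   ] F [-0.7  0.2 -2.1] w 0.0159 gf 20.0 q [ 0.28  0.48  1.6  -0.    1.06  1.91]
side {'gauge_grip': array([0.5147, 0.2598, 0.2058]), 'gauge_tip': array([0.3988, 0.2663, 0.206 ]), 'gauge_collar': array([0.4622, 0.2658, 0.2033])}
  len 0.116 yaw -3.2 pitch -0.1
top {'gauge_collar': array([0.4592, 0.2666, 0.2061])}
```

>>> {"name": "servo_tool", "arguments": {"rows": [1,0.0205,0.0284,0,0,1,0.0205,0.0284,0,0,1,0.0205,0.0284,0,0,1,0.0205,0.0284,0,0,1,0.0205,0.0284,0,0]}}

```text
time: 15.48
position: [0.6011, 0.1144, 0.1619]
tool_rot: [1.0, -0.029, -0.0, -0.0]
ft_force: [0.5, 0.7, -1.6]
grip_width: 0.0158
grip_force: 20.0
```

>>> {"name": "servo_tool", "arguments": {"rows": [1,0.0205,0.0284,0,0,1,0.0205,0.0284,0,0,1,0.0205,0.0284,0,0,1,0.0205,0.0284,0,0,1,0.0205,0.0284,0,0]}}

```text
time: 15.9
position: [0.6952, -0.0334, 0.1616]
tool_rot: [1.0, -0.029, -0.0, -0.0]
ft_force: [0.4, -0.3, -1.8]
grip_width: 0.0159
grip_force: 20.0
```

>>> {"name": "servo_tool", "arguments": {"rows": [1,0,0,0.03,0,1,0,0,0.03,0,1,0,0,0.03,0,1,0,0,0.026,0,1,0,0,0.01,0], "newtons": 12}}

```text
time: 16.32
position: [0.6912, -0.0314, 0.0311]
tool_rot: [1.0, -0.029, -0.004, -0.001]
ft_force: [-0.1, 0.2, -1.7]
grip_width: 0.0156
grip_force: 12.0
```

Run:
```python
from h import *
c=gauge()
s=robot.camera("side")
for n,k in(("side",s),("top",c)): print(n,[np.array(d["at"]) for d in robot.place_of(k,"guide_mouth")[:1]])
f=lambda i,x0,y0:cv2.resize(np.ascontiguousarray(i["pixels"][y0:y0+100,x0:x0+80,::-1]),None,fx=5,fy=5,interpolation=cv2.INTER_CUBIC)
cv2.imwrite("pics/pre.png",np.hstack([f(s,295,200),f(c,300,150)]))
togo([0.560+.097*.9983,-.0245-.097*.0576,.037])
```

```text
t 16.32 pos [ 0.6912 -0.0314  0.0311] yaw -3.32 zdir [-0.009  0.002 -1.   ] F [-0.1  0.2 -1.7] w 0.0156 gf 12.0 q [-0.21  0.8   1.35  0.    1.    1.42]
side {'gauge_grip': array([ 0.6967, -0.0305,  0.0705]), 'gauge_tip': array([ 0.5813, -0.0279,  0.0757]), 'gauge_collar': array([ 0.6481, -0.0298,  0.0726])}
  len 0.116 yaw -1.3 pitch -2.6
top {}
side [array([ 0.5594, -0.0246,  0.0821])]
top []
t 16.87 pos [ 0.6955 -0.0319  0.0375] yaw -3.27 zdir [ 0.002 -0.    -1.   ] F [-0.3  0.2 -1.5] w 0.0159 gf 12.0 q [-0.21  0.79  1.35  0.    1.    1.42]
shift [-0.0387  0.0004  0.0004]
```

View pics/pre.png

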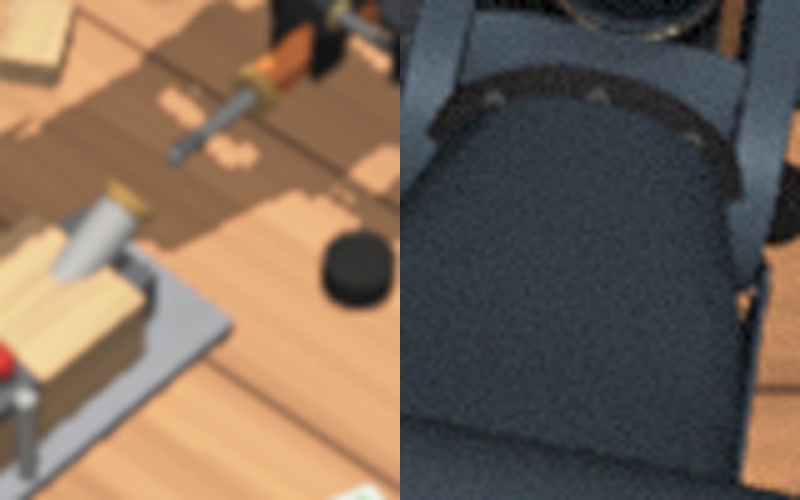

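The side crop shows the rod level, with its tip at about native (330,231), just outside the bell mouth at (321,240). Now I enter slowly.

>>> {"name": "servo_tool", "arguments": {"rows": [1,-0.006,0,0,0,1,-0.006,0,0,0,1,-0.006,0,0,0,1,-0.006,0,0,0,1,-0.004,0,0,0]}}

```text
time: 17.28
position: [0.6653, -0.03, 0.036]
tool_rot: [1.0, -0.029, -0.001, -0.0]
ft_force: [-0.6, 0.2, -1.8]
grip_width: 0.0157
grip_force: 12.0
```

>>> {"name": "servo_tool", "arguments": {"rows": [1,-0.003,0,0,0,1,-0.002,0,0,0,1,-0.002,0,0,0,1,-0.002,0,0,0,1,0,0,0,0]}}

```text
time: 17.7
position: [0.6577, -0.0299, 0.0362]
tool_rot: [1.0, -0.028, 0.0, 0.0]
ft_force: [-0.6, -0.2, -2.0]
grip_width: 0.0161
grip_force: 12.0
```

Run:
```python
from h import *
gauge();st()
```

```text
t 17.7 pos [ 0.6577 -0.0299  0.0362] yaw -3.27 zdir [ 0. -0. -1.] F [-0.6 -0.2 -2. ] w 0.0161 gf 12.0 q [-0.21  0.75  1.46 -0.    0.93  1.41]
side {'gauge_grip': array([ 0.6633, -0.0354,  0.0773]), 'gauge_tip': array([ 0.5499, -0.0283,  0.0814]), 'gauge_collar': array([ 0.6123, -0.0275,  0.08  ])}
  len 0.114 yaw -3.6 pitch -2.1
top {}
t 18.1 pos [ 0.658  -0.0298  0.0361] yaw -3.28 zdir [ 0. -0. -1.] F [ 0.3 -0.4 -1.5] w 0.0158 gf 12.0 q [-0.21  0.75  1.45 -0.    0.93  1.41]
```

>>> {"name": "servo_tool", "arguments": {"rows": [1,-0.001,0,0,0,1,-0.001,0,0,0,1,0,0,0,0]}}

```text
time: 18.35
position: [0.6565, -0.03, 0.0363]
tool_rot: [1.0, -0.028, 0.001, 0.0]
ft_force: [2.0, -1.2, -1.5]
grip_width: 0.0163
grip_force: 12.0
```

>>> {"name": "servo_tool", "arguments": {"rows": [1,-0.001,0,0,0,1,-0.001,0,0,0,1,0,0,0,0]}}

```text
time: 18.6
position: [0.6551, -0.0301, 0.0366]
tool_rot: [1.0, -0.028, 0.001, 0.0]
ft_force: [3.1, -1.9, -1.9]
grip_width: 0.0157
grip_force: 12.0
```

>>> {"name": "servo_tool", "arguments": {"rows": [1,-0.001,0,0,0,1,0,0,0,0]}}

```text
time: 18.77
position: [0.6534, -0.0299, 0.0365]
tool_rot: [1.0, -0.028, 0.001, 0.0]
ft_force: [1.9, -1.2, -0.8]
grip_width: 0.0162
grip_force: 12.0
```

Contact came at the expected depth. Now I swing the handle up, pivoting the gauge in the pads with its tip held under the bell's upper wall.

>>> {"name": "servo_tool", "arguments": {"rows": [1,0,0.0005,-0.0035,0,1,0,0,-0.0035,0,1,0,0,-0.0035,0,1,0,0,-0.0035,0,1,0,0,-0.003,0]}}

```text
time: 19.18
position: [0.6515, -0.0296, 0.0532]
tool_rot: [1.0, -0.029, -0.001, -0.0]
ft_force: [-0.6, -1.4, -2.1]
grip_width: 0.0162
grip_force: 12.0
```

>>> {"name": "servo_tool", "arguments": {"rows": [1,-0.0005,0,-0.0033,0,1,-0.0007,0,-0.0033,0,1,-0.0008,0,-0.0033,0,1,-0.001,0,-0.0033,0,1,-0.001,0,-0.0033,0]}}

```text
time: 19.6
position: [0.6487, -0.0296, 0.07]
tool_rot: [1.0, -0.029, 0.0, -0.0]
ft_force: [1.8, -0.8, -2.5]
grip_width: 0.0158
grip_force: 12.0
```

Run:
```python
from h import *
gauge();st()
```

```text
t 19.6 pos [ 0.6487 -0.0296  0.07  ] yaw -3.28 zdir [ 0.  0. -1.] F [ 1.8 -0.8 -2.5] w 0.0158 gf 12.0 q [-0.22  0.7   1.46  0.    0.98  1.41]
side {'gauge_grip': array([ 0.6587, -0.0291,  0.1162]), 'gauge_tip': array([ 0.5496, -0.0263,  0.0782]), 'gauge_collar': array([ 0.6097, -0.0274,  0.094 ])}
  len 0.116 yaw -1.5 pitch 19.2
top {}
t 20.0 pos [ 0.6489 -0.0297  0.0696] yaw -3.27 zdir [ 0.  0. -1.] F [ 0.8 -0.6 -0.2] w 0.016 gf 12.0 q [-0.22  0.7   1.46  0.    0.98  1.41]
```

>>> {"name": "servo_tool", "arguments": {"rows": [1,-0.0011,0,-0.0031,0,1,-0.0012,0,-0.0031,0,1,-0.0013,0,-0.0031,0,1,-0.0014,0,-0.0031,0,1,-0.0015,0,-0.0031,0]}}

```text
time: 20.42
position: [0.6422, -0.0294, 0.0856]
tool_rot: [1.0, -0.029, 0.0, -0.0]
ft_force: [-0.5, -0.6, -2.1]
grip_width: 0.0159
grip_force: 12.0
```

>>> {"name": "servo_tool", "arguments": {"rows": [1,-0.0022,0,0.00125,0,1,-0.0022,0,0.00125,0,1,-0.0022,0,0.00125,0,1,-0.0022,0,0.00125,0,1,0,0,0,0]}}

```text
time: 20.83
position: [0.6326, -0.0288, 0.0796]
tool_rot: [1.0, -0.028, -0.001, -0.0]
ft_force: [-0.3, -0.9, -3.2]
grip_width: 0.0156
grip_force: 12.0
```

Run:
```python
from h import *
gauge();st()
```

```text
t 20.83 pos [ 0.6326 -0.0288  0.0796] yaw -3.26 zdir [-0.002  0.    -1.   ] F [-0.3 -0.9 -3.2] w 0.0156 gf 12.0 q [-0.22  0.67  1.5  -0.    0.98  1.41]
side {'gauge_grip': array([ 0.6378, -0.0318,  0.1254]), 'gauge_tip': array([ 0.6438, -0.0325,  0.122 ]), 'gauge_collar': array([ 0.5959, -0.0279,  0.0988])}
  len 0.007 yaw 173.3 pitch 29.4
top {}
t 21.23 pos [ 0.6331 -0.0288  0.0799] yaw -3.27 zdir [-0.001  0.    -1.   ] F [-0.5 -1.3 -2.6] w 0.0157 gf 12.0 q [-0.22  0.67  1.5  -0.    0.98  1.41]
```

>>> {"name": "servo_tool", "arguments": {"rows": [1,-0.0042,0.0003,0.0025,0,1,-0.0042,0,0.0025,0,1,-0.0042,0,0.0025,0,1,-0.0042,0,0.0025,0,1,0,0,0,0]}}

```text
time: 21.65
position: [0.6151, -0.028, 0.0695]
tool_rot: [1.0, -0.028, -0.001, -0.0]
ft_force: [-0.3, -2.1, -3.2]
grip_width: 0.0157
grip_force: 12.0
```

>>> {"name": "servo_tool", "arguments": {"rows": [1,-0.0042,0,0.0025,0,1,-0.0042,0,0.0025,0,1,-0.003,0,0.0018,0,1,0,0,0,0]}}

```text
time: 21.98
position: [0.6039, -0.0274, 0.0628]
tool_rot: [1.0, -0.028, -0.001, -0.0]
ft_force: [-1.1, -0.8, -1.5]
grip_width: 0.0159
grip_force: 12.0
```

Run:
```python
from h import *
togo([.5997,-.0268,.060])
```

```text
t 21.98 pos [ 0.6039 -0.0274  0.0628] yaw -3.27 zdir [-0.002  0.    -1.   ] F [-1.1 -0.8 -1.5] w 0.0159 gf 12.0 q [-0.23  0.66  1.59 -0.    0.9   1.4 ]
shift [-0.0043 -0.0004  0.0028]
```

Now I press the last ~5 mm in until the force shows the collar stopped.

>>> {"name": "servo_tool", "arguments": {"rows": [1,-0.0017,0,0.001,0,1,-0.0017,0,0.001,0,1,0,0,0,0]}}

```text
time: 22.23
position: [0.6017, -0.0273, 0.0612]
tool_rot: [1.0, -0.029, -0.0, -0.0]
ft_force: [0.7, -0.6, -1.3]
grip_width: 0.0157
grip_force: 12.0
```

>>> {"name": "servo_tool", "arguments": {"rows": [1,-0.0013,0,0.00075,0,1,-0.0009,0,0.0005,0,1,0,0,0,0]}}

```text
time: 22.48
position: [0.5999, -0.0273, 0.0602]
tool_rot: [1.0, -0.029, 0.0, 0.0]
ft_force: [-0.1, -0.7, -1.5]
grip_width: 0.0157
grip_force: 12.0
```

>>> {"name": "servo_tool", "arguments": {"rows": [1,-0.0013,0,0.00075,0,1,-0.0009,0,0.0005,0,1,0,0,0,0]}}

```text
time: 22.73
position: [0.6, -0.0274, 0.0601]
tool_rot: [1.0, -0.029, 0.003, 0.0]
ft_force: [4.6, -0.4, 3.4]
grip_width: 0.0156
grip_force: 12.0
```

Run:
```python
from h import *
gauge()
```

```text
t 22.73 pos [ 0.6    -0.0274  0.0601] yaw -3.3 zdir [ 0.005 -0.001 -1.   ] F [ 4.6 -0.4  3.4] w 0.0156 gf 12.0 q [-0.23  0.66  1.6   0.    0.87  1.4 ]
side {'gauge_grip': array([ 0.6057, -0.0316,  0.1028]), 'gauge_collar': array([ 0.5631, -0.0306,  0.0806])}
top {}
```

The force rose along the axis (+5, +5 N) and the position stopped at (0.600, 0.060), exactly as predicted for collar on mouth. I press a little more and hold, then draw it out along the axis.

>>> {"name": "servo_tool", "arguments": {"rows": [1,-0.0013,0,0.00075,0,1,0,0,0,0,1,0,0,0,0,1,0,0,0,0,1,0,0,0,0]}}

```text
time: 23.55
position: [0.6001, -0.0276, 0.0598]
tool_rot: [1.0, -0.029, 0.004, 0.0]
ft_force: [6.1, 0.1, 5.8]
grip_width: 0.0158
grip_force: 12.0
```

Run:
```python
from h import *
st()
c=robot.camera("side"); save(c,"in.png",(285,190,365,270),7)
```

```text
t 23.55 pos [ 0.6001 -0.0276  0.0598] yaw -3.3 zdir [ 0.008 -0.001 -1.   ] F [6.1 0.1 5.8] w 0.0158 gf 12.0 q [-0.23  0.66  1.61  0.    0.87  1.4 ]
```

View pics/in.png

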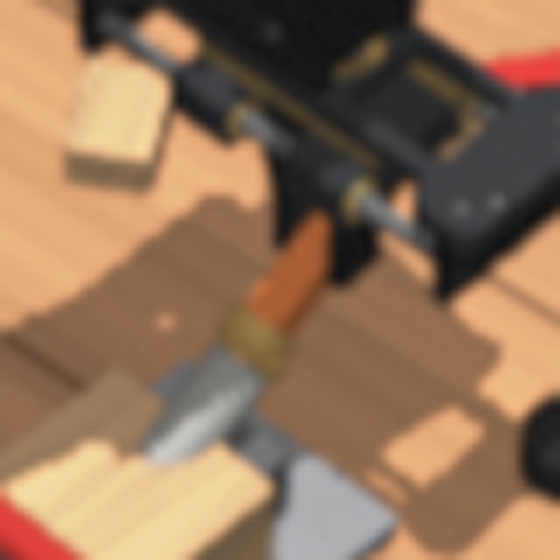

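The crop shows the brass collar seated squarely on the bell mouth at (255,345). I draw it most of the way out, then level the gauge over the bell's lower rim by lowering the handle while the tip is still inside.

>>> {"name": "servo_tool", "arguments": {"rows": [1,0.0043,0,-0.0025,0,1,0.0043,0,-0.0025,0,1,0.0043,0,-0.0025,0,1,0.0043,0,-0.0025,0,1,0.0043,0,-0.0025,0]}}

```text
time: 24.02
position: [0.6165, -0.0281, 0.0699]
tool_rot: [1.0, -0.029, -0.002, -0.0]
ft_force: [-0.6, -0.6, -0.9]
grip_width: 0.0159
grip_force: 12.0
```

>>> {"name": "servo_tool", "arguments": {"rows": [1,0.0043,0,-0.0025,0,1,0.0043,0,-0.0025,0,1,0.0043,0,-0.0025,0,1,0.0043,0,-0.0025,0,1,0.0043,0,-0.0025,0]}}

```text
time: 24.43
position: [0.6397, -0.0294, 0.0834]
tool_rot: [1.0, -0.029, 0.0, -0.0]
ft_force: [-0.7, -0.4, -1.4]
grip_width: 0.0161
grip_force: 12.0
```

>>> {"name": "servo_tool", "arguments": {"rows": [1,0.0043,0,-0.0025,0,1,0,0,0,0,1,0,0,0,0]}}

```text
time: 24.68
position: [0.6441, -0.0296, 0.0859]
tool_rot: [1.0, -0.029, 0.0, -0.0]
ft_force: [0.6, 0.4, -1.6]
grip_width: 0.0161
grip_force: 12.0
```

Run:
```python
from h import *
gauge()
p,M=st(); print("P rel",(p[0]-.56)/.9983,p[2]+.043-.08)
```

```text
t 24.68 pos [ 0.6441 -0.0296  0.0859] yaw -3.29 zdir [ 0.001  0.    -1.   ] F [ 0.6  0.4 -1.6] w 0.0161 gf 12.0 q [-0.22  0.67  1.47  0.    1.    1.41]
side {'gauge_grip': array([ 0.6498, -0.0306,  0.1276]), 'gauge_tip': array([ 0.5506, -0.0262,  0.0763]), 'gauge_collar': array([ 0.6071, -0.0282,  0.1029])}
  len 0.112 yaw -2.5 pitch 27.3
top {}
t 25.08 pos [ 0.6433 -0.0297  0.0855] yaw -3.28 zdir [-0.  0. -1.] F [-0.4  0.1 -1.3] w 0.0153 gf 12.0 q [-0.22  0.67  1.47  0.    1.    1.41]
P rel 0.0834846305776667 0.048504070443863914
```

>>> {"name": "servo_tool", "arguments": {"rows": [1,0.0025,0,0.003,0,1,0.002,0,0.003,0,1,0.002,0,0.0032,0,1,0.0018,0,0.0032,0,1,0.0018,0,0.0033,0]}}

```text
time: 25.5
position: [0.6535, -0.0304, 0.0694]
tool_rot: [1.0, -0.029, -0.0, 0.0]
ft_force: [-0.5, -1.3, 0.8]
grip_width: 0.0156
grip_force: 12.0
```

>>> {"name": "servo_tool", "arguments": {"rows": [1,0.0012,0,0.0036,0,1,0.001,0,0.0036,0,1,0.001,0,0.0036,0,1,0.0008,0,0.0036,0,1,0.0008,0,0.0035,0]}}

```text
time: 25.92
position: [0.6593, -0.0308, 0.0519]
tool_rot: [1.0, -0.029, 0.001, 0.0]
ft_force: [1.1, -0.5, 1.1]
grip_width: 0.0161
grip_force: 12.0
```

Run:
```python
from h import *
gauge()
p,M=st(); print("P rel",(p[0]-.56)/.9983,p[2]+.043-.08)
```

```text
t 25.92 pos [ 0.6593 -0.0308  0.0519] yaw -3.28 zdir [ 0.002 -0.    -1.   ] F [ 1.1 -0.5  1.1] w 0.0161 gf 12.0 q [-0.22  0.73  1.45  0.    0.96  1.41]
side {'gauge_grip': array([ 0.6681, -0.0334,  0.0946]), 'gauge_tip': array([ 0.5525, -0.027 ,  0.0752]), 'gauge_collar': array([ 0.615 , -0.0301,  0.0865])}
  len 0.117 yaw -3.2 pitch 9.5
top {}
t 26.32 pos [ 0.6581 -0.0305  0.052 ] yaw -3.27 zdir [-0.  0. -1.] F [-0.4 -0.3 -1. ] w 0.016 gf 12.0 q [-0.22  0.73  1.45  0.    0.96  1.41]
P rel 0.09829572985703408 0.014983825437451845
```

>>> {"name": "servo_tool", "arguments": {"rows": [1,0.0005,0,0.0037,0,1,0.0004,0,0.0037,0,1,0.0003,0,0.0037,0,1,0.0003,0,0.0037,0,1,0.0002,0,0.0037,0]}}

```text
time: 26.73
position: [0.6605, -0.0308, 0.0332]
tool_rot: [1.0, -0.029, 0.0, 0.0]
ft_force: [0.6, -0.6, 1.4]
grip_width: 0.0159
grip_force: 12.0
```

>>> {"name": "servo_tool", "arguments": {"rows": [1,0,0,0.0005,0,1,0,0,0,0,1,0,0,0,0]}}

```text
time: 26.98
position: [0.6599, -0.0307, 0.0327]
tool_rot: [1.0, -0.029, -0.0, -0.0]
ft_force: [0.1, -0.7, -1.8]
grip_width: 0.0156
grip_force: 12.0
```

Run:
```python
from h import *
gauge()
p,M=st(); print("P rel",(p[0]-.56)/.9983,p[2]+.043-.08)
```

```text
t 26.98 pos [ 0.6599 -0.0307  0.0327] yaw -3.27 zdir [-0.  0. -1.] F [ 0.1 -0.7 -1.8] w 0.0156 gf 12.0 q [-0.22  0.76  1.45 -0.    0.93  1.41]
side {'gauge_grip': array([ 0.6684, -0.0311,  0.0717]), 'gauge_tip': array([ 0.6675, -0.0304,  0.0766]), 'gauge_collar': array([ 0.6157, -0.029 ,  0.0743])}
  len 0.005 yaw -37.9 pitch -76.9
top {}
t 27.38 pos [ 0.6599 -0.0306  0.033 ] yaw -3.27 zdir [-0.  0. -1.] F [ 0.3 -0.6 -1. ] w 0.0157 gf 12.0 q [-0.22  0.76  1.45  0.    0.93  1.41]
P rel 0.10004392970832102 -0.004025211297300199
```

>>> {"name": "servo_tool", "arguments": {"rows": [1,0,0,-0.0005,0,1,0.006,0,-0.0005,0,1,0.01,0,0,0,1,0.012,0,0,0,1,0.012,0,0,0], "newtons": 30}}

```text
time: 27.8
position: [0.7008, -0.0328, 0.0341]
tool_rot: [1.0, -0.029, 0.0, -0.0]
ft_force: [0.0, 0.4, -0.8]
grip_width: 0.0161
grip_force: 30.0
```

>>> {"name": "servo_tool", "arguments": {"rows": [1,0.005,0,-0.005,0,1,0,0,-0.01,0,1,0,0,-0.01,0,1,0,0,0,0,1,0,0,0,0]}}

```text
time: 28.22
position: [0.7054, -0.0333, 0.0607]
tool_rot: [1.0, -0.029, 0.001, 0.0]
ft_force: [-0.3, 0.1, -1.4]
grip_width: 0.0155
grip_force: 30.0
```

Run:
```python
from h import *
gauge();gauge();st()
```

```text
t 28.22 pos [ 0.7054 -0.0333  0.0607] yaw -3.27 zdir [ 0.002 -0.    -1.   ] F [-0.3  0.1 -1.4] w 0.0155 gf 30.0 q [-0.21  0.77  1.31  0.    1.06  1.42]
side {'gauge_grip': array([ 0.7125, -0.0358,  0.1033]), 'gauge_tip': array([ 0.5995, -0.032 ,  0.1057]), 'gauge_collar': array([ 0.662 , -0.0293,  0.1008])}
  len 0.113 yaw -1.9 pitch -1.2
top {}
t 28.62 pos [ 0.7047 -0.0332  0.0586] yaw -3.28 zdir [-0.001  0.    -1.   ] F [-0.1 -0.3 -2. ] w 0.0155 gf 30.0 q [-0.21  0.78  1.31  0.    1.06  1.42]
side {'gauge_grip': array([ 0.7129, -0.0331,  0.1026]), 'gauge_tip': array([ 0.5945, -0.0279,  0.1039]), 'gauge_collar': array([ 0.6624, -0.03  ,  0.0982])}
  len 0.119 yaw -2.5 pitch -0.6
top {}
t 29.02 pos [ 0.705  -0.0332  0.059 ] yaw -3.27 zdir [-0.  0. -1.] F [ 0.1  0.  -1. ] w 0.0157 gf 30.0 q [-0.21  0.78  1.31  0.    1.06  1.42]
```

The gauge is level and fully out. Now carry it over to the reader.

>>> {"name": "servo_tool", "arguments": {"rows": [1,0,0,-0.005,0,1,0,0,-0.012,0,1,0,0,-0.012,0,1,0,0,-0.012,0,1,0,0,-0.009,0]}}

```text
time: 29.43
position: [0.7063, -0.0335, 0.1119]
tool_rot: [1.0, -0.029, 0.002, 0.0]
ft_force: [-0.2, -0.4, -0.8]
grip_width: 0.0159
grip_force: 30.0
```

>>> {"name": "servo_tool", "arguments": {"rows": [1,-0.007,0.012,0,0,1,-0.013,0.021,0,0,1,-0.014,0.0226,0,0,1,-0.014,0.0226,0,0,1,-0.014,0.0226,0,0]}}

```text
time: 29.85
position: [0.6357, -0.1317, 0.1091]
tool_rot: [1.0, -0.028, -0.0, 0.0]
ft_force: [-1.0, -0.7, -1.3]
grip_width: 0.0159
grip_force: 30.0
```

>>> {"name": "servo_tool", "arguments": {"rows": [1,-0.0155,0.025,0,0,1,-0.0155,0.025,0,0,1,-0.0155,0.025,0,0,1,-0.012,0.018,0,0,1,-0.007,0.0118,0,0]}}

```text
time: 30.27
position: [0.5634, -0.2337, 0.1092]
tool_rot: [1.0, -0.03, -0.001, 0.0]
ft_force: [0.2, 0.1, -1.4]
grip_width: 0.0158
grip_force: 30.0
```

>>> {"name": "servo_tool", "arguments": {"rows": [1,0,0,0.008,0,1,0,0,0.01,0,1,0,0,0.01,0,1,0,0,0.008,0,1,0,0,0,0]}}

```text
time: 30.68
position: [0.5648, -0.229, 0.0701]
tool_rot: [1.0, -0.028, -0.002, -0.001]
ft_force: [-0.1, 0.2, -2.3]
grip_width: 0.0158
grip_force: 30.0
```

Run:
```python
from h import *
c=gauge()
togo([.5658,-.2311,.032])
for k in (robot.camera("side"),robot.camera("top")): print([np.array(d["at"]) for d in robot.place_of(k,"reader_window")[:1]])
```

```text
t 30.68 pos [ 0.5648 -0.229   0.0701] yaw -3.17 zdir [-0.004  0.003 -1.   ] F [-0.1  0.2 -2.3] w 0.0158 gf 30.0 q [-0.57  0.66  1.57  0.    0.92  1.06]
side {'gauge_grip': array([ 0.5729, -0.2303,  0.1121]), 'gauge_tip': array([ 0.5724, -0.2322,  0.1127]), 'gauge_collar': array([ 0.5214, -0.2262,  0.1112])}
  len 0.002 yaw 75.3 pitch -17.0
top {}
t 31.08 pos [ 0.5664 -0.2313  0.0735] yaw -3.26 zdir [ 0.001 -0.001 -1.   ] F [ 0.2  0.3 -1.2] w 0.0158 gf 30.0 q [-0.57  0.65  1.56  0.    0.93  1.06]
shift [-0.0006 -0.0002  0.0415]
[array([ 0.461 , -0.2228,  0.0365])]
[array([ 0.4597, -0.2282,  0.036 ])]
```

>>> {"name": "servo_tool", "arguments": {"rows": [1,0,0,0.008,0,1,0,0,0.009,0,1,0,0,0.009,0,1,0,0,0.008,0,1,0,0,0.005,0]}}

```text
time: 31.7
position: [0.565, -0.2306, 0.032]
tool_rot: [1.0, -0.029, -0.001, -0.001]
ft_force: [-0.7, 0.1, -1.8]
grip_width: 0.0157
grip_force: 30.0
```

>>> {"name": "servo_tool", "arguments": {"rows": [1,0,0,0.001,0,1,0,0,0,0,1,0,0,0,0,1,0,0,0,0,1,0,0,0,0]}}

```text
time: 32.12
position: [0.5664, -0.2315, 0.0335]
tool_rot: [1.0, -0.029, 0.0, 0.0]
ft_force: [0.8, -0.4, -1.9]
grip_width: 0.0155
grip_force: 30.0
```

Run:
```python
from h import *
gauge();st()
c=robot.camera("side"); p=[[.46,-.225,.075],[.46,-.225,.035]]; print(proj(c,p)); u=proj(c,p)[0].astype(int)
save(c,"fin.png",(u[0]-50,u[1]-45,u[0]+60,u[1]+40),6)
```

```text
t 32.12 pos [ 0.5664 -0.2315  0.0335] yaw -3.27 zdir [ 0.001 -0.001 -1.   ] F [ 0.8 -0.4 -1.9] w 0.0155 gf 30.0 q [-0.57  0.71  1.58 -0.    0.85  1.06]
side {'gauge_grip': array([ 0.5739, -0.2323,  0.0745]), 'gauge_tip': array([ 0.4609, -0.2276,  0.0779]), 'gauge_collar': array([ 0.5258, -0.2313,  0.0761])}
  len 0.113 yaw -2.4 pitch -1.7
top {}
t 32.52 pos [ 0.566  -0.2312  0.0331] yaw -3.28 zdir [ 0. -0. -1.] F [-0.3 -0.9 -1.7] w 0.0156 gf 30.0 q [-0.57  0.71  1.58  0.    0.85  1.06]
[[359.3593 309.2204]
 [358.448  318.8341]]
```

View pics/fin.png

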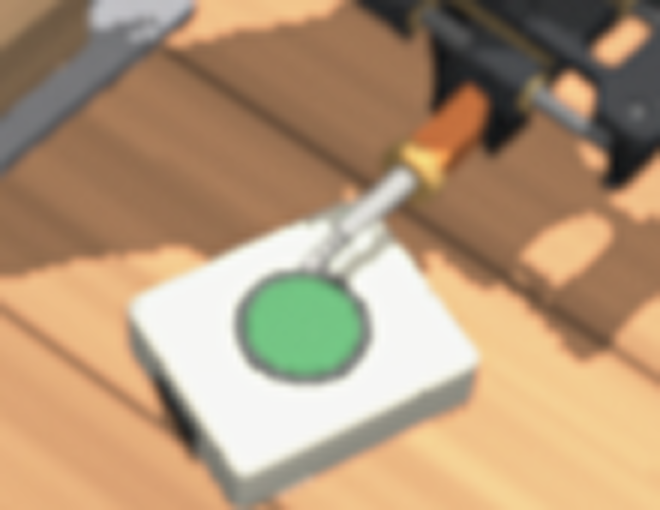

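The tip shows at (308,268) in the crop, where (302,271) is expected for 4 cm above the window centre. The rod is level and everything is clear, so I hand in.

```bash
python3 -c "
from rig import robot
print(robot.hand_in())"
```

```text
the job is handed in; nothing more can be done
None
```

I handed the job in at about 32.6 s of the 54 s; the judge gave no verdict back. By my readings, the gauge went down the tube until the collar stopped on the mouth, came fully out, and is now held level within about 2°, tip over the window's middle and about 4 cm above the glass.

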